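Hang a washed glue pot on the tip-up drying peg

TASK

Hang the washed blue glue pot up to dry. Swing the peg of the drying stand down flat, slide the blue pot mouth first over the flat peg right up against its metal collar, then tip the peg fully upright (its red-barred lever is there to push) so that the pot stands upside down on it, its rim resting on the collar. Leave the yellow pot and everything else on the bench where it is.

Things in the scene. Friction and masses are not known exactly. Their poses are not given: they have to be found in the camera images.
- blue_pot: blue square plastic pot, 64 x 64 mm outside, 120 mm long, 4 mm walls and bottom (inside 56 x 56 x 116 mm), about 0.22 kg, lying on its side; can be gripped across its 64 mm sides from above. Origin: centre of the side it lies on, 32 mm from its axis. x runs from the closed bottom to the open mouth (white band round it); z up at the start.
- blue_pot_mouth (a point): centre of the open mouth of the blue pot, in the plane of the rim: 60 mm along the pot's x from its middle; axes as the blue pot's
- stand: drying stand screwed to the bench: 100 x 160 x 6 mm steel base plate with a small grey hinge block (34 x 44 mm, 42 mm high). Origin on the bench surface right below the hinge; the hinge axis is 34 mm above it, along the stand's x. With the peg down, the peg points along the stand's -y; base plate from y = -10 to +150 mm.
- peg (a joint): angle of the tip-up peg: 0 = lying flat along the stand's -y, 34 mm above the bench; 1.571 = upright, at its stop. The hinge is stiff and stays where it is left (about 0.5 N m). The lever is one piece with the peg.
- collar (a point): centre of the face of the collar, a 74 x 70 x 6 mm aluminium plate at the foot of the peg; 20 mm from the hinge. The peg runs from here along this point's -y: white tapering round bar, 104 mm long, 50 mm thick at the collar, 22 mm at the tip. Axes turn with the peg.
- peg_tip (a point): end of the white peg, on its axis, 124 mm from the hinge
- lever_bar (a point): middle of the red push bar at the end of the lever, 90 mm long (along the stand's x), 16 mm thick, 130 mm from the hinge. With the peg flat the lever rises from the hinge leaning 25 degrees from vertical towards the peg's side; with the peg upright it leans 65 degrees to the other side (the stand's +y). The lever arm is a 12 mm rod.
- yellow_pot: yellow pot of the same shape and size as the blue one, also lying on its side; leave it alone
- book: pink book block lying flat, 154 x 214 x 28 mm; leave it alone
- tub: white plastic tub, 110 mm in diameter, 110 mm high; leave it alone
- weight: brass pressing weight, 60 x 50 x 45 mm; leave it alone
- brush_jar: glass jar with three brushes, 76 mm in diameter, 220 mm high with the brushes; leave it alone
- jar: small amber glass jar with a black lid, 60 mm in diameter, 75 mm high; leave it alone
- brush: wide flat brush lying on the bench, about 200 mm long; leave it alone
Mind the look-alikes: they are no part of the job. What is meant by the blue_pot is not orange, and is the larger of those in its own colour.

How it is judged:
On the way:
1. the peg lies flat and the blue pot has been slid over it up to the collar (value of joint peg below 0.15 rad and y of blue_pot_mouth in the frame of collar above -0.01 m and x of blue_pot_mouth in the frame of collar between -0.012 and 0.012 m and z of blue_pot_mouth in the frame of collar between -0.012 and 0.012 m), for 0.2 s.
At the end, for the whole second after the job is handed in: The peg is upright (within 0.12 rad), the blue pot is upside down on it (mouth down within 0.14 rad), its rim within 6 mm of the collar face and centred within 12 mm, at rest; no bystander is more than 30 mm from where it began (value of joint peg above 1.45 rad and angle between blue_pot_mouth's own x axis and vertical above 3 rad and y of blue_pot_mouth in the frame of collar above -0.006 m and x of blue_pot_mouth in the frame of collar between -0.012 and 0.012 m and z of blue_pot_mouth in the frame of collar between -0.012 and 0.012 m and linear speed of blue_pot below 0.02 m/s and velocity of joint peg below 0.05 rad/s and distance of each of yellow_pot, book, tub, weight, brush_jar, brush, jar from where it was at the start of the episode below 0.03 m); the robot touches nothing.
It fails at once if the yellow pot or another bystander is pushed more than 30 mm (distance of any of yellow_pot, book, tub, weight, brush_jar, brush, jar from where it was at the start of the episode above 0.03 m).
It also fails if it takes over 69 s, if anything falls off the work surface, if the arm or the gripper's body presses on something with over 40 N, if the wrist force passes 120 N, or if a joint passes its speed limit or range.

ROBOT

A 7-joint arm with a two-finger parallel gripper is mounted at the origin on the work surface. World frame = base frame: x ahead of the robot, y to its left, z up, the work surface at z = 0. Lengths are in m, angles in rad, forces in N, time in s.
With the tool pointing down it reaches from about 0.4 to 0.9 m from the base axis. Payload 5.6 kg.
Tool frame: the origin (TCP) lies on the centre line of the jaws, within the pads' length; the fingertips stand arm.finger_overhang ahead of it and the grasp point (between the pads) lies 2 mm behind it (arm.finger_overhang is the distance from the TCP to the fingertips, in m); z points along the fingers, y is the line along which they close (so a half turn about z gives the same grasp; the last joint's range is limited). The gripper opens to 92 mm and grips with 3 to 60 N. Pads are 20 mm wide; open, the fingers measure 128 mm over their backs; the gripper's body (75 mm by 189 mm) begins 69 mm behind the grasp point.
Start: joints at [-1.319, 0.468, -0.012, 1.603, 0.006, 1.071, -0.056], TCP at [0.189, 0.622, 0.232] pointing down, gripper open.
Joint ranges: [-2.53, 2.53], [-0.31, 2.02], [-1.57, 1.55], [0.28, 2.44], [-1.29, 4.43], [0.15, 1.84], [-2.92, 2.92]. Speed limits (rad/s): [2.57, 2.57, 3.14, 3.14, 3.14, 3.14, 3.14].

INTERFACE

Orientations are given as a rotation vector (axis times angle).
In Python, from cell import arm, optics, order gives the robot as it stands.
- The arm moves only by the tool carry_out, never from a script. Its argument "plan" is a list of rows, each a list of 3 entries, a list of its own where there are three numbers: the shift along the world's x, y, z in cm, then the turn, a rotation vector about the world's x, y, z in rad, then the opening, from -1 (shut) to 1 (fully open). A call has exactly 10 rows; each row is the pose to reach, as a shift and turn from the pose commanded when the call began; what a row does not reach only later rows make up. A row lasts 1/12 s, in which the tool goes at most 41.7 mm and 7.16 degrees, less where a joint would pass 70% of its speed; a pose out of reach is approached as far as the arm can. A call with a gripper value outside its range is refused whole. The fingers move at their own pace and stop on an object; "squeeze" is the grip in N (left out, the last holds). Time passes only in rows, so rows that repeat a pose let the fingers close, or fill a call up. It gives the time, the measured TCP pose, the force, the opening and the grip force at its end, in the units of the state.
- arm.get_obs(): the state, without advancing time (a new reading comes with each control period).
- optics.read_camera(name): name is "side" or "top"; returns a dict with "color" (384x512x3 uint8, red, green, blue), "range_z" (384x512 float32, m along the optical axis (not along the pixel's ray), 0 where there is no reading), "vfov" (degrees; the focal length in pixels is half the picture's height over the tangent of half this angle, whatever the lens; pixels are square), "cx", "cy" (the principal point, pixels), "dist" ([k1, k2, p1, p2, k3] as OpenCV has them; the pictures are not rectified), "T" (4x4, takes a point from camera to world coordinates). Camera axes: x right, y down, z forward; pixel columns grow to the right and rows downward; lengths in m; the calibration is good to about 2 mm. A picture is of the moment at which its call begins.
- order.close_job(): hands the job in; it is judged then, once.
Trained networks look in a picture, given as the dict that the camera call returned (one of the last four; its "shot" number tells which), for a name from the list of things; names that differ only in an ending like _2 or _b are one class to them, and where a whole thing is asked for, a point or a joint stands for the part that bears it (a point fixed in the world has none). Each returns a list of dicts, best first, with "confidence" (0 to 1); they miss things now and then, are a little off and sometimes report something else, mostly with a low value. They report only what shows in the picture. A call takes as long as a camera call. They do not tell look-alikes from the thing itself.
- optics.trace(picture, query): "mask" (384x512 bool, what is visible of it).
- optics.place_of(picture, query): "location" ([x, y, z] in m, in world coordinates, good to about 4 mm: a listed point, or the origin of a listed thing).
The state is a dict: "time_s": time; "joint_pos": joint angles; "joint_velocities": joint speeds; "joint_efforts": joint torques, N m; "eef_pos": TCP position; "tool_rot": TCP orientation; "force": force on the tool from outside, world axes, zero at the start; "wrist_torque": the same for the moment, N m; "grip_width": finger opening in m; "grip_force": force on a finger pad.
Only numpy, scipy, OpenCV 4.12 (cv2) and the standard library are available. Lean on these libraries where they do the work, as an engineer would, in place of code of your own. Each camera call takes 0.05 s, during which the arm holds its last target. There are 200 camera calls.

## Working session

There is one attempt and no reset: what is moved stays moved. The work goes in short steps, Python scripts to look and compute and a tool call to move; the robot and the scene stay as the last step left them, time stands still between calls to the robot, and variables do not carry over. Pictures are saved under pics/ and viewed, at most 10 in all, crops included, and the job is handed in when it is done.

Besides the shell and the picture viewer there is one more tool, called after "Emit:" by a JSON object that holds its "fn" and its "kwargs", one argument or row to a line. carry_out: Moves the arm, as the interface text tells. Its arguments: {"type":"object","properties":{"plan":{"type":"array"},"squeeze":{"type":"number"}},"required":["plan"]}

```bash
ls; mkdir -p pics; cat > h.py <<'E'
import numpy as np, cv2
from cell import arm, optics, order
def save(p,n): cv2.imwrite('pics/'+n+'.png', p['color'][:,:,::-1])
def cloud(p, m):
    H=p['color'].shape[0]; f=H/2/np.tan(np.radians(p['vfov'])/2)
    m=m&(p['range_z']>0); v,u=np.nonzero(m); z=p['range_z'][m]
    K=np.array([[f,0,p['cx']],[0,f,p['cy']],[0,0,1]])
    q=cv2.undistortPoints(np.c_[u,v].astype(float).reshape(-1,1,2),K,np.array(p['dist']))[:,0]
    T=np.array(p['T']); return (np.c_[q*z[:,None],z])@T[:3,:3].T+T[:3,3]
E
python3 - <<'E'
from h import *
o=arm.get_obs(); print(o['eef_pos'],o['tool_rot'],o['grip_width'],arm.finger_overhang)
a=optics.read_camera('side'); b=optics.read_camera('top')
save(a,'s0'); save(b,'t0')
for n,p in (('s',a),('t',b)):
  for q in ['blue_pot','blue_pot_mouth','yellow_pot','stand','collar','peg_tip','lever_bar','book','tub','weight','brush_jar','jar','brush']:
    print(n,q,[(np.round(d['location'],3).tolist(),round(d['confidence'],2)) for d in optics.place_of(p,q)[:3]])
E
```

```text
pics
[0.1887657  0.62143594 0.23067118] [-4.61455477e-01 -3.10741444e+00  2.65599054e-03] 0.09215026819494884 0.017
s blue_pot [([0.362, -0.061, 0.001], 0.72), ([0.552, 0.181, 0.043], 0.7), ([0.414, -0.178, 0.029], 0.67)]
s blue_pot_mouth [([0.324, -0.224, 0.02], 0.76), ([0.306, -0.07, 0.03], 0.59), ([0.416, -0.176, 0.032], 0.55)]
s yellow_pot [([0.608, -0.223, 0.0], 0.82)]
s stand [([0.546, 0.199, -0.001], 0.57)]
s collar [([0.55, 0.181, 0.041], 0.61)]
s peg_tip [([0.562, 0.082, 0.076], 0.57)]
s lever_bar [([0.544, 0.181, 0.163], 0.63)]
s book [([0.808, 0.027, -0.002], 0.63)]
s tub [([0.765, 0.264, 0.004], 0.82)]
s weight [([0.509, -0.413, 0.001], 0.75)]
s brush_jar [([0.276, -0.375, -0.002], 0.72)]
s jar [([0.387, 0.226, 0.002], 0.54)]
s brush [([0.736, -0.243, -0.0], 0.59)]
t blue_pot [([0.293, -0.205, -0.0], 0.82), ([0.44, -0.232, -0.004], 0.81), ([0.364, -0.062, -0.002], 0.71)]
t blue_pot_mouth [([0.322, -0.23, 0.02], 0.97), ([0.309, -0.069, 0.029], 0.67)]
t yellow_pot [([0.609, -0.224, -0.001], 0.85)]
t stand [([0.546, 0.196, -0.005], 0.9)]
t collar [([0.552, 0.178, 0.041], 0.65)]
t peg_tip [([0.566, 0.086, 0.076], 0.95)]
t lever_bar [([0.551, 0.182, 0.164], 0.56)]
t book [([0.811, 0.028, 0.001], 0.96), ([0.61, -0.22, 0.0], 0.25)]
t tub [([0.764, 0.266, 0.002], 0.67)]
t weight [([0.512, -0.416, -0.002], 0.67)]
t brush_jar []
t jar [([0.387, 0.224, -0.001], 0.83), ([0.281, -0.374, 0.003], 0.5)]
t brush [([0.737, -0.252, 0.001], 0.77), ([0.438, -0.234, -0.004], 0.68)]
```

View pics/s0.png

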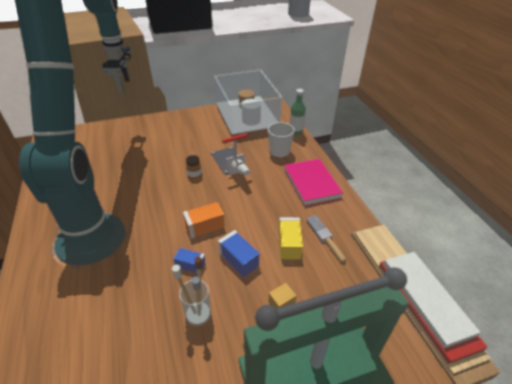

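View pics/t0.png

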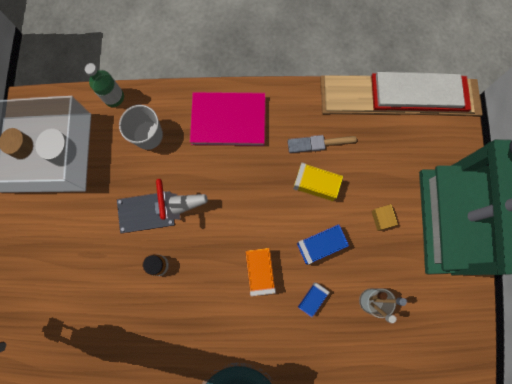

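```bash
python3 - <<'E'
from h import *
for c in ('top','side'):
  p=optics.read_camera(c); print(c,np.round(np.array(p['T'])[:3],2).tolist())
  for q in ['blue_pot','stand']:
    for d in optics.trace(p,q)[:4]:
      m=d['mask']; P=cloud(p,m); v,u=np.nonzero(m)
      rgb=p['color'][m].mean(0)
      r=cv2.minAreaRect((P[:,:2]*1000).astype(np.float32))
      top=P[(P[:,2]>np.percentile(P[:,2],90)-.006)]
      rt=cv2.minAreaRect((top[:,:2]*1000).astype(np.float32))
      print(q,round(d['confidence'],2),'px',u.mean().round(),v.mean().round(),rgb.round(),'z',np.percentile(P[:,2],[2,50,98]).round(3),'rect',np.round(r[0]),np.round(r[1]),round(r[2],1),'toprect',np.round(rt[0],1),np.round(rt[1],1),round(rt[2],1))
E
```

```text
top [[-0.01, -0.99, 0.17, 0.36], [-1.0, 0.01, 0.01, -0.07], [-0.01, -0.17, -0.99, 1.27]]
blue_pot 0.81 px 260.0 272.0 [205. 112.  29.] z [0.059 0.064 0.069] rect [365. -60.] [125.  67.] 6.6 toprect [366.8 -61.1] [121.5  64.2] 6.4
blue_pot 0.79 px 313.0 299.0 [ 49.  85. 150.] z [0.002 0.044 0.048] rect [ 292. -207.] [49. 87.] 49.0 toprect [ 291.4 -205.4] [43.5 82.9] 53.7
blue_pot 0.69 px 322.0 244.0 [ 46.  86. 157.] z [0.006 0.065 0.069] rect [ 438. -233.] [ 65. 120.] 22.9 toprect [ 438.7 -232.3] [ 63.7 120. ] 23.0
blue_pot 0.26 px 176.0 202.0 [129.  97.  95.] z [0.026 0.075 0.174] rect [567. 144.] [110. 117.] 17.3 toprect [548.3 184.2] [99.5 15.3] 8.3
stand 0.96 px 154.0 209.0 [98. 85. 88.] z [0.002 0.01  0.173] rect [544. 213.] [103. 267.] 7.5 toprect [547.4 184.6] [102.5  16.7] 7.5
stand 0.73 px 141.0 126.0 [94. 92. 91.] z [0.003 0.06  0.113] rect [779. 260.] [109. 135.] 65.1 toprect [766.3 265.1] [109.1 106.3] 59.9
side [[0.95, -0.21, 0.24, 0.27], [-0.32, -0.64, 0.7, -0.9], [0.01, -0.74, -0.67, 0.93]]
blue_pot 0.73 px 187.0 259.0 [ 78.  94. 146.] z [0.006 0.044 0.048] rect [ 293. -265.] [ 89. 192.] 5.1 toprect [ 258.9 -265.2] [178.1  87. ] 62.7
blue_pot 0.71 px 204.0 219.0 [173. 109.  63.] z [0.003 0.063 0.068] rect [361. -34.] [123. 136.] 6.9 toprect [364.3 -64.6] [121.7  68.1] 7.2
blue_pot 0.68 px 239.0 253.0 [ 80.  95. 145.] z [0.002 0.063 0.068] rect [ 445. -208.] [101. 170.] 22.6 toprect [ 438.7 -235.1] [ 66.1 122.3] 22.7
stand 0.57 px 232.0 157.0 [118. 104. 102.] z [0.003 0.054 0.172] rect [539. 252.] [335. 145.] 77.8 toprect [548.9 180.3] [101.7  20. ] 6.7
```

The side view and the top view agree. The target blue pot is the larger one, at top-view px (322,244), with its white mouth band to the left (+y). The small blue pot is at (313,299) and the orange one at (260,272). The stand is at (150,210), with its peg about 20° up and the red lever bar at (161,200). I'll push the peg flat first, with the fingers closed.

Emit:
{"fn": "carry_out", "kwargs": {
  "plan": [
    [[20, -30, 0], [0, 0, -1.14], -1],
    [[20, -30, 0], [0, 0, -1.14], -1],
    [[20, -30, 0], [0, 0, -1.14], -1],
    [[20, -30, 0], [0, 0, -1.14], -1],
    [[20, -30, 0], [0, 0, -1.14], -1],
    [[20, -30, 0], [0, 0, -1.14], -1],
    [[20, -30, 0], [0, 0, -1.14], -1],
    [[20, -30, 0], [0, 0, -1.14], -1],
    [[20, -30, 0], [0, 0, -1.14], -1],
    [[20, -30, 0], [0, 0, -1.14], -1]
  ],
  "squeeze": 20
}}

```text
time_s: 2.53
eef_pos: [0.3927, 0.3162, 0.2322]
tool_rot: [2.081, 2.35, 0.001]
force: [0.5, -0.3, 0.8]
grip_width: 0.0273
grip_force: 0.0
```

Emit:
{"fn": "carry_out", "kwargs": {
  "plan": [
    [[16.9, -23.1, 0], [0, 0, 0], -1],
    [[16.9, -23.1, 0], [0, 0, 0], -1],
    [[16.9, -23.1, 0], [0, 0, 0], -1],
    [[16.9, -23.1, 0], [0, 0, 0], -1],
    [[16.9, -23.1, 0], [0, 0, 0], -1],
    [[16.9, -23.1, 0], [0, 0, 0], -1],
    [[16.9, -23.1, 0], [0, 0, 0], -1],
    [[16.9, -23.1, 0], [0, 0, 0], -1],
    [[16.9, -23.1, -4], [0, 0, 0], -1],
    [[16.9, -23.1, -8], [0, 0, 0], -1]
  ]
}}

```text
time_s: 3.37
eef_pos: [0.5602, 0.0917, 0.1527]
tool_rot: [2.063, 2.365, 0.009]
force: [0.1, 0.7, -0.9]
grip_width: 0.0003
grip_force: 0.0
```

Emit:
{"fn": "carry_out", "kwargs": {
  "plan": [
    [[0, 0, -2], [0, 0, 0], -1],
    [[0, 0, -4], [0, 0, 0], -1],
    [[0, 0, -5], [0, 0, 0], -1],
    [[0, 0, -6], [0, 0, 0], -1],
    [[0, 0, -7], [0, 0, 0], -1],
    [[0, 0, -7.5], [0, 0, 0], -1],
    [[0, 0, -8], [0, 0, 0], -1],
    [[0, 0, -8.5], [0, 0, 0], -1],
    [[0, 0, -8.8], [0, 0, 0], -1],
    [[0, 0, -8.8], [0, 0, 0], -1]
  ]
}}

```text
time_s: 4.2
eef_pos: [0.5592, 0.0904, 0.0655]
tool_rot: [2.066, 2.366, 0.003]
force: [-3.1, -4.8, 16.4]
grip_width: 0.0005
grip_force: 8.2
```

```bash
python3 - <<'E'
from h import *
o=arm.get_obs(); print(o['eef_pos'],o['force'])
b=optics.read_camera('side'); save(b,'s1')
for q in ['collar','peg_tip','lever_bar']: print(q,[(np.round(d['location'],3).tolist(),round(d['confidence'],2)) for d in optics.place_of(b,q)[:3]])
E
```

```text
[0.55915382 0.09040611 0.06551701] [-3.09689241 -4.83449615 16.36211986]
collar [([0.55, 0.179, 0.037], 0.75), ([0.51, -0.412, -0.001], 0.39)]
peg_tip [([0.566, 0.072, 0.035], 0.71)]
lever_bar [([0.556, 0.139, 0.152], 0.54)]
```

```bash
cat >> h.py <<'E'
from scipy.spatial.transform import Rotation as R
def target(head_m, tilt, flip=1):
    m=np.array([np.cos(head_m),np.sin(head_m),0]); z=np.array([0,0,-np.cos(tilt)])+np.sin(tilt)*m
    y=flip*np.array([np.sin(head_m),-np.cos(head_m),0]); return R.from_matrix(np.c_[np.cross(y,z),y,z])
def go(pos,rot):
    o=arm.get_obs(); r0=R.from_rotvec(o['tool_rot'])
    print('shift cm',np.round((np.array(pos)-o['eef_pos'])*100,2),'turn',np.round((rot*r0.inv()).as_rotvec(),3))
E
python3 - <<'E'
from h import *
h=np.radians(113); m=np.array([np.cos(h),np.sin(h),0])
for f in (1,-1): go(np.array([.4387,-.2325,.036])-.010*m, target(h,np.radians(20),f))
E
```

```text
shift cm [-11.65 -33.22  -2.95] turn [0.337 0.095 0.264]
shift cm [-11.65 -33.22  -2.95] turn [-0.13   0.488 -2.835]
```

Emit:
{"fn": "carry_out", "kwargs": {
  "plan": [
    [[0, -1, 3], [0, 0, 0], -1],
    [[0, -2, 6], [0, 0, 0], -1],
    [[0, -4, 10], [0, 0, 0], 1],
    [[0, -6, 12], [0, 0, 0], 1],
    [[-2, -9, 12], [0, 0, 0], 1],
    [[-4, -12, 12], [0, 0, 0.1], 1],
    [[-6, -15, 12], [0, 0, 0.2], 1],
    [[-8, -18, 12], [0, 0, 0.28], 1],
    [[-10, -21, 12], [0, 0, 0.28], 1],
    [[-10, -24, 12], [0, 0, 0.28], 1]
  ]
}}

```text
time_s: 5.23
eef_pos: [0.4544, -0.1486, 0.1833]
tool_rot: [-1.712, -2.63, -0.003]
force: [0.8, -0.5, 0.6]
grip_width: 0.0517
grip_force: 0.0
```

```bash
python3 - <<'E'
from h import *
h=np.radians(113); m=np.array([np.cos(h),np.sin(h),0])
for f in (1,-1): go(np.array([.4387,-.2325,.036])-.010*m, target(h,np.radians(20),f))
b=optics.read_camera('top'); save(b,'t1')
for q in ['stand','collar','peg_tip','lever_bar','blue_pot']: print(q,[(np.round(d['location'],3).tolist(),round(d['confidence'],2)) for d in optics.place_of(b,q)[:3]])
d=optics.trace(b,'stand')[0]; P=cloud(b,d['mask']); print(d['confidence'])
def rect(n,Q):
  r=cv2.minAreaRect((Q[:,:2]*1000).astype(np.float32)); print(n,len(Q),np.round(r[0],1),np.round(r[1],1),round(r[2],1))
rect('bar',P[(P[:,2]>.140)&(P[:,2]<.18)]); rect('base',P[(P[:,2]<.012)])
Q=P[(P[:,2]>.025)&(P[:,2]<.07)]; u=np.array([.134,-.991]); s=(Q[:,:2]-[.547,.197])@u; t=(Q[:,:2]-[.547,.197])@[.991,.134]
for a in np.arange(.02,.13,.01):
  k=(s>=a)&(s<a+.01)
  if k.sum()>3: print(round(a,2),k.sum(),np.round([t[k].min(),t[k].max(),Q[k,2].max()],4))
E
```

```text
shift cm [ -1.18  -9.31 -14.73] turn [ 0.317  0.137 -0.015]
shift cm [ -1.18  -9.31 -14.73] turn [ 0.219 -0.504  3.078]
stand [([0.546, 0.192, -0.001], 0.58)]
collar [([0.553, 0.176, 0.033], 0.79)]
peg_tip [([0.567, 0.074, 0.035], 0.94)]
lever_bar [([0.561, 0.139, 0.149], 0.8)]
blue_pot [([0.362, -0.06, -0.001], 0.92), ([0.561, 0.138, 0.152], 0.74), ([0.44, -0.233, -0.004], 0.68)]
0.64
bar 235 [554.3 143.2] [96.1 18.9] 8.3
base 1518 [538.3 260.2] [101.4 169.8] 8.7
0.02 59 [-0.036   0.0361  0.068 ]
0.04 12 [-0.0219  0.0209  0.0578]
0.05 54 [-0.0209  0.0182  0.0619]
0.06 51 [-0.0186  0.0197  0.0605]
0.07 52 [-0.0175  0.0189  0.0577]
0.08 47 [-0.0157  0.0179  0.0554]
0.09 41 [-0.0141  0.0155  0.0545]
0.1 38 [-0.0112  0.0152  0.0536]
0.11 32 [-0.0095  0.0127  0.0489]
0.12 9 [-0.0076  0.0055  0.047 ]
```

Emit:
{"fn": "carry_out", "kwargs": {
  "plan": [
    [[-0.3, -3, 0], [0.1, 0.04, 0], 1],
    [[-0.8, -6, 0], [0.2, 0.08, -0.01], 1],
    [[-1.2, -9.3, 0], [0.3, 0.13, -0.015], 1],
    [[-1.2, -9.3, -1], [0.317, 0.137, -0.015], 1],
    [[-1.2, -9.3, -3], [0.317, 0.137, -0.015], 1],
    [[-1.2, -9.3, -5], [0.317, 0.137, -0.015], 1],
    [[-1.2, -9.3, -7], [0.317, 0.137, -0.015], 1],
    [[-1.2, -9.3, -7], [0.317, 0.137, -0.015], 1],
    [[-1.2, -9.3, -7], [0.317, 0.137, -0.015], 1],
    [[-1.2, -9.3, -7], [0.317, 0.137, -0.015], 1]
  ]
}}

```text
time_s: 6.42
eef_pos: [0.4467, -0.2415, 0.1142]
tool_rot: [-1.568, -2.37, -0.274]
force: [0.6, -0.1, -0.2]
grip_width: 0.0919
grip_force: 0.0
```

```bash
python3 - <<'E'
from h import *
h=np.radians(113); m=np.array([np.cos(h),np.sin(h),0])
go(np.array([.4387,-.2325,.036])-.010*m, target(h,np.radians(20),1))
E
```

```text
shift cm [-0.41 -0.02 -7.82] turn [ 0.004  0.002 -0.001]
```

Emit:
{"fn": "carry_out", "kwargs": {
  "plan": [
    [[-0.4, 0, -2], [0, 0, 0], 1],
    [[-0.4, 0, -4], [0, 0, 0], 1],
    [[-0.4, 0, -6], [0, 0, 0], 1],
    [[-0.4, 0, -7.3], [0, 0, 0], 1],
    [[-0.4, 0, -7.8], [0, 0, 0], 1],
    [[-0.4, 0, -7.8], [0, 0, 0], 0.3],
    [[-0.4, 0, -7.8], [0, 0, 0], -0.2],
    [[-0.4, 0, -7.8], [0, 0, 0], -1],
    [[-0.4, 0, -7.8], [0, 0, 0], -1],
    [[-0.4, 0, -7.8], [0, 0, 0], -1]
  ],
  "squeeze": 30
}}

```text
time_s: 7.25
eef_pos: [0.4425, -0.2424, 0.0365]
tool_rot: [-1.569, -2.37, -0.274]
force: [0.0, -0.2, 2.5]
grip_width: 0.064
grip_force: 30.0
```

```bash
python3 - <<'E'
from h import *
o=arm.get_obs(); print(o['eef_pos'],o['tool_rot'],o['grip_width'],o['grip_force'],o['force'])
h=np.radians(98.5); m=np.array([np.cos(h),np.sin(h),0])
H=np.array([.5472,.195,0])
# pre-insert: mouth 30 mm short of the tip -> mouth at 154 from hinge
for d in (.154,.022):
  go(H-m*(d+.07)+[0,0,.038], target(h,np.radians(20),1))
E
```

```text
[ 0.44249883 -0.24240279  0.03648983] [-1.56949443 -2.37013029 -0.27436106] 0.06401003391890266 29.999926686286926 [ 0.04153499 -0.20769362  2.52448289]
shift cm [13.78 21.59  0.15] turn [ 0.004  0.003 -0.252]
shift cm [11.83 34.64  0.15] turn [ 0.004  0.003 -0.252]
```

Emit:
{"fn": "carry_out", "kwargs": {
  "plan": [
    [[0, 0, 1], [0, 0, 0], -1],
    [[0, 1, 3], [0, 0, 0], -1],
    [[1, 4, 4], [0, 0, 0], -1],
    [[3, 7, 4], [0, 0, -0.05], -1],
    [[5.5, 10, 4], [0, 0, -0.12], -1],
    [[8, 13, 4], [0, 0, -0.18], -1],
    [[10.5, 16, 4], [0, 0, -0.252], -1],
    [[12.5, 19, 4], [0, 0, -0.252], -1],
    [[13.8, 20.6, 3], [0, 0, -0.252], -1],
    [[13.8, 20.6, 3], [0, 0, -0.252], -1]
  ]
}}

```text
time_s: 8.08
eef_pos: [0.5815, -0.0294, 0.0652]
tool_rot: [-1.856, -2.174, -0.328]
force: [-0.5, 0.7, -1.7]
grip_width: 0.0638
grip_force: 30.0
```

```bash
python3 - <<'E'
from h import *
b=optics.read_camera('top'); a=optics.read_camera('side')
cv2.imwrite('pics/a1.png',cv2.resize(a['color'][100:280,150:350,::-1],(800,720))[:600]); 
for n,p in(('t',b),('s',a)):
  for q in ['blue_pot_mouth','collar','peg_tip']: print(n,q,[(np.round(d['location'],3).tolist(),round(d['confidence'],2)) for d in optics.place_of(p,q)[:4]])
  for d in optics.trace(p,'blue_pot')[:4]:
    P=cloud(p,d['mask']); P=P[P[:,2]>np.percentile(P[:,2],90)-.008]; r=cv2.minAreaRect((P[:,:2]*1000).astype(np.float32)); print(n,np.round(r[0],1),np.round(r[1],1),round(r[2],1),np.percentile(P[:,2],[5,50,95]).round(3))
h=np.radians(98.5); m=np.array([np.cos(h),np.sin(h),0])
H=np.array([.5472,.195,0])
for d in (.154,.022):
  go(H-m*(d+.07)+[0,0,.038], target(h,np.radians(20),1))
E
```

```text
t blue_pot_mouth [([0.326, -0.228, 0.022], 0.68), ([0.57, 0.042, 0.065], 0.59), ([0.307, -0.066, 0.03], 0.57), ([0.566, 0.075, 0.034], 0.3)]
t collar [([0.55, 0.175, 0.035], 0.9), ([0.581, -0.017, 0.024], 0.63)]
t peg_tip [([0.568, 0.079, 0.035], 0.86)]
t [5.529e+02 1.000e-01] [116.2  75.6] 9.0 [0.09  0.094 0.098]
t [353.7 -69.2] [89.9 50.4] 4.1 [0.061 0.064 0.068]
t [ 291.9 -205.8] [42.6 80.7] 54.9 [0.04  0.044 0.048]
s blue_pot_mouth [([0.325, -0.223, 0.021], 0.9), ([0.308, -0.069, 0.03], 0.61), ([0.572, 0.039, 0.062], 0.59), ([0.276, -0.375, -0.002], 0.49)]
s collar [([0.554, 0.178, 0.036], 0.95)]
s peg_tip [([0.564, 0.075, 0.035], 0.69), ([0.737, -0.246, -0.004], 0.23)]
s [ 292.2 -268.9] [ 90.6 200.9] 3.3 [0.042 0.045 0.211]
s [585.1 -67.7] [65.2 41.5] 16.5 [0.089 0.093 0.097]
s [364.3 -66.3] [120.8  70.1] 5.7 [0.062 0.065 0.068]
s [553.9 137.8] [101.1  16.5] 9.9 [0.151 0.157 0.162]
shift cm [ 0.06  1.03 -2.78] turn [0.004 0.001 0.001]
shift cm [-1.9  14.09 -2.78] turn [0.004 0.001 0.001]
```

View pics/a1.png

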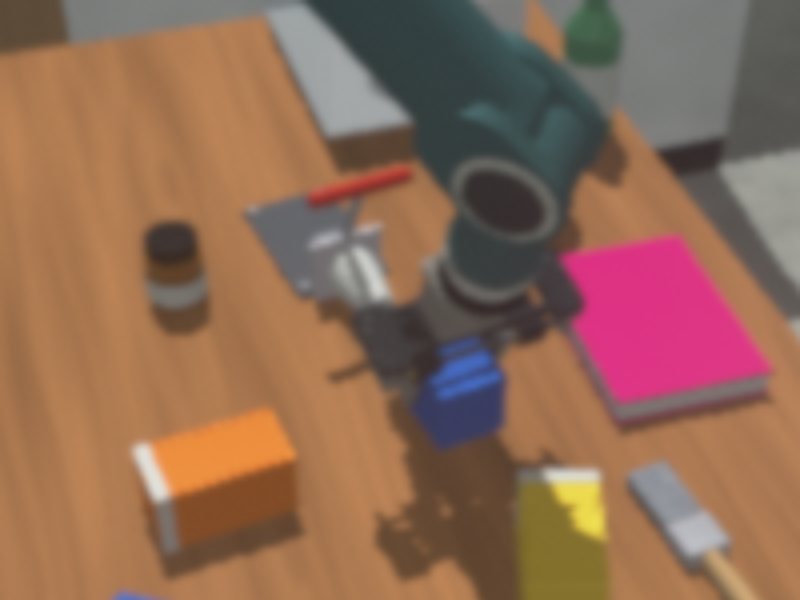

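The crop shows the pot held level just in front of the peg tip, with its closed end at crop px (460,390), and the measured mouth matches my prediction. Next I lower it and slide it on.

Emit:
{"fn": "carry_out", "kwargs": {
  "plan": [
    [[0, 0, -1.5], [0, 0, 0], -1],
    [[0.1, 0, -2.7], [0, 0, 0], -1],
    [[0.1, 0.5, -2.7], [0, 0, 0], -1],
    [[0, 1.5, -2.7], [0, 0, 0], -1],
    [[-0.1, 3, -2.7], [0, 0, 0], -1],
    [[-0.4, 5, -2.7], [0, 0, 0], -1],
    [[-0.7, 7, -2.7], [0, 0, 0], -1],
    [[-1, 9, -2.7], [0, 0, 0], -1],
    [[-1.3, 10.3, -2.7], [0, 0, 0], -1],
    [[-1.3, 10.3, -2.7], [0, 0, 0], -1]
  ]
}}

```text
time_s: 9.42
eef_pos: [0.5652, 0.0727, 0.0387]
tool_rot: [-1.858, -2.171, -0.326]
force: [-0.6, 1.0, -1.9]
grip_width: 0.0638
grip_force: 30.0
```

```bash
python3 - <<'E'
from h import *
h=np.radians(98.5); m=np.array([np.cos(h),np.sin(h),0])
go(np.array([.5472,.195,.0385])-m*.09, target(h,np.radians(20),1))
E
```

```text
shift cm [-0.47  3.33 -0.02] turn [ 0.    -0.001 -0.007]
```

Emit:
{"fn": "carry_out", "kwargs": {
  "plan": [
    [[-0.1, 1, 0], [0, 0, 0], -1],
    [[-0.3, 2, 0], [0, 0, 0], -1],
    [[-0.4, 2.5, 0], [0, 0, 0], -1],
    [[-0.4, 2.8, 0], [0, 0, 0], -1],
    [[-0.45, 3.0, 0], [0, 0, 0], -1],
    [[-0.5, 3.2, 0], [0, 0, 0], -1],
    [[-0.5, 3.4, 0], [0, 0, 0], -1],
    [[-0.5, 3.5, 0], [0, 0, 0], -1],
    [[-0.5, 3.6, 0], [0, 0, 0], -1],
    [[-0.5, 3.6, 0], [0, 0, 0], -1]
  ]
}}

```text
time_s: 10.25
eef_pos: [0.5619, 0.103, 0.0386]
tool_rot: [-1.868, -2.169, -0.326]
force: [-0.2, -0.2, -2.7]
grip_width: 0.0638
grip_force: 30.0
```

Emit:
{"fn": "carry_out", "kwargs": {
  "plan": [
    [[0, 0.1, 0], [0, 0, 0], -1],
    [[0, 0.2, 0], [0, 0, 0], -1],
    [[0, 0.3, 0], [0, 0, 0], -1],
    [[0, 0.4, 0], [0, 0, 0], -1],
    [[-0.1, 0.5, 0], [0, 0, 0], -1],
    [[-0.1, 0.5, 0], [0, 0, 0], -1],
    [[-0.1, 0.5, 0], [0, 0, 0], -1],
    [[-0.1, 0.5, 0], [0, 0, 0], -1],
    [[-0.1, 0.5, 0], [0, 0, 0], -1],
    [[-0.1, 0.5, 0], [0, 0, 0], -1]
  ]
}}

```text
time_s: 11.08
eef_pos: [0.5615, 0.107, 0.0386]
tool_rot: [-1.87, -2.169, -0.326]
force: [1.8, -5.0, -3.1]
grip_width: 0.0637
grip_force: 30.0
```

```bash
python3 - <<'E'
from h import *
o=arm.get_obs(); print(o['eef_pos'],o['force'],o['wrist_torque'])
b=optics.read_camera('top'); a=optics.read_camera('side')
cv2.imwrite('pics/b2.png',np.hstack([cv2.resize(a['color'][110:210,180:280,::-1],(400,400),interpolation=2),cv2.resize(b['color'][150:250,110:210,::-1],(400,400),interpolation=2)]))
h=np.radians(98.5); m=np.array([np.cos(h),np.sin(h),0])
print('mouth pred',np.array(o['eef_pos'])+m*.07, 'dist to hinge', (np.array([.5472,.195,0])-o['eef_pos'])@m-.07)
for n,p in(('t',b),('s',a)):
  for q in ['blue_pot_mouth','collar','lever_bar']: print(n,q,[(np.round(d['location'],3).tolist(),round(d['confidence'],2)) for d in optics.place_of(p,q)[:4]])
E
```

```text
[0.56150582 0.10699385 0.03858764] [ 1.78822162 -4.98466717 -3.13498717] [-1.54408791 -0.53125972 -0.33269479]
mouth pred [0.55115916 0.17622496 0.03858764] dist to hinge 0.019154014240349126
t blue_pot_mouth [([0.309, -0.067, 0.029], 0.9), ([0.326, -0.228, 0.021], 0.83), ([0.55, 0.178, 0.035], 0.53)]
t collar [([0.552, 0.174, 0.037], 0.64)]
t lever_bar [([0.555, 0.139, 0.15], 0.79)]
s blue_pot_mouth [([0.306, -0.072, 0.031], 0.75), ([0.551, 0.18, 0.034], 0.59), ([0.321, -0.224, 0.021], 0.59), ([0.553, 0.138, 0.149], 0.21)]
s collar []
s lever_bar [([0.555, 0.141, 0.152], 0.45)]
```

View pics/b2.png

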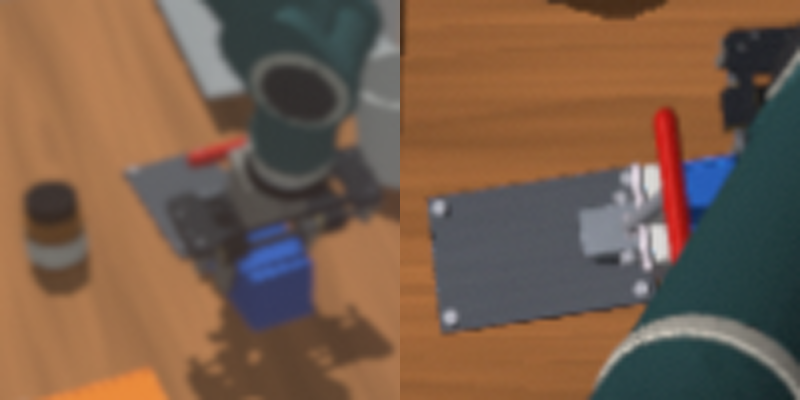

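The top crop (right half) shows the white rim right against the collar, around px (650,230). I'll press a little more to confirm contact, then let go.

Emit:
{"fn": "carry_out", "kwargs": {
  "plan": [
    [[0, 0.2, 0], [0, 0, 0], -1],
    [[-0.1, 0.4, 0], [0, 0, 0], -1],
    [[-0.1, 0.5, 0], [0, 0, 0], -1],
    [[-0.1, 0.5, 0], [0, 0, 0], -1],
    [[-0.1, 0.5, 0], [0, 0, 0], -1],
    [[-0.1, 0.5, 0], [0, 0, 0], -1],
    [[-0.1, 0.5, 0], [0, 0, 0], -1],
    [[-0.1, 0.5, 0], [0, 0, 0], -1],
    [[-0.1, 0.5, 0], [0, 0, 0], -1],
    [[-0.1, 0.5, 0], [0, 0, 0], -1]
  ]
}}

```text
time_s: 12.32
eef_pos: [0.5613, 0.1077, 0.038]
tool_rot: [-1.877, -2.171, -0.323]
force: [3.3, -12.7, -3.9]
grip_width: 0.0639
grip_force: 30.0
```

Emit:
{"fn": "carry_out", "kwargs": {
  "plan": [
    [[0, -0.3, 0], [0, 0, 0], -1],
    [[0, -0.3, 0], [0, 0, 0], 0],
    [[0, -0.3, 0], [0, 0, 0], 0.5],
    [[0, -0.3, 0], [0, 0, 0], 1],
    [[0, -0.3, 0], [0, 0, 0], 1],
    [[0, -0.3, 0], [0, 0, 0], 1],
    [[0.2, -1.3, 3], [0, 0, 0], 1],
    [[0.4, -2.7, 6.5], [0, 0, 0], 1],
    [[0.6, -4, 10], [0, 0, 0], 1],
    [[0.7, -5, 13], [0, 0, 0], 1]
  ]
}}

```text
time_s: 13.15
eef_pos: [0.5671, 0.0625, 0.1708]
tool_rot: [-1.868, -2.169, -0.327]
force: [1.4, 0.5, -0.8]
grip_width: 0.0921
grip_force: 0.0
```

```bash
python3 - <<'E'
from h import *
b=optics.read_camera('top'); a=optics.read_camera('side')
cv2.imwrite('pics/b3.png',np.hstack([cv2.resize(a['color'][110:210,180:280,::-1],(400,400),interpolation=2),cv2.resize(b['color'][150:250,110:210,::-1],(400,400),interpolation=2)]))
for n,p in(('t',b),('s',a)):
  for q in ['blue_pot_mouth','collar','lever_bar']: print(n,q,[(np.round(d['location'],3).tolist(),round(d['confidence'],2)) for d in optics.place_of(p,q)[:4]])
h=np.radians(98.5); m=np.array([np.cos(h),np.sin(h),0]); l=np.array([m[1],-m[0],0])
# bar flat at -55,152 ; fingers 25 mm behind bar, 28 mm off-centre in stand x
for off in (.028,-.028):
  go(np.array([.5472,.195,.152])-m*.085+l*off, target(h,0,1))
E
```

```text
t blue_pot_mouth [([0.31, -0.067, 0.03], 0.91), ([0.325, -0.23, 0.02], 0.81), ([0.546, 0.178, 0.034], 0.64)]
t collar [([0.552, 0.175, 0.035], 0.56), ([0.811, 0.029, 0.001], 0.25)]
t lever_bar [([0.557, 0.14, 0.151], 0.87), ([0.552, 0.179, 0.032], 0.21)]
s blue_pot_mouth [([0.549, 0.179, 0.033], 0.95), ([0.323, -0.225, 0.02], 0.57), ([0.308, -0.069, 0.029], 0.56)]
s collar [([0.384, 0.228, -0.004], 0.32)]
s lever_bar [([0.554, 0.14, 0.151], 0.55)]
shift cm [ 2.16  5.12 -1.52] turn [-0.342 -0.054 -0.001]
shift cm [-3.38  4.29 -1.52] turn [-0.342 -0.054 -0.001]
```

View pics/b3.png

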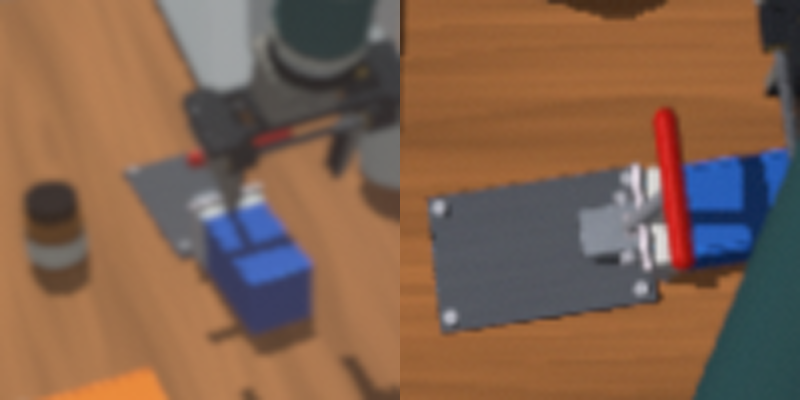

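The pot is fully on the flat peg: the rim is at the collar in both crops, at left px (225,200) and right px (650,215). Next I swing the lever, pushing beside its rod.

Emit:
{"fn": "carry_out", "kwargs": {
  "plan": [
    [[0, 0, 2], [-0.11, -0.02, 0], -1],
    [[0.5, 0, 2], [-0.22, -0.035, 0], -1],
    [[1, 0, 2], [-0.342, -0.054, 0], -1],
    [[1.5, 0, 2], [-0.342, -0.054, 0], -1],
    [[2.1, 1, 1.5], [-0.342, -0.054, 0], -1],
    [[2.1, 3, 0.5], [-0.342, -0.054, 0], -1],
    [[2.1, 4.5, -0.5], [-0.342, -0.054, 0], -1],
    [[2.1, 4.7, -1.5], [-0.342, -0.054, 0], -1],
    [[2.1, 4.7, -1.5], [-0.342, -0.054, 0], -1],
    [[2.1, 4.7, -1.5], [-0.342, -0.054, 0], -1]
  ]
}}

```text
time_s: 14.38
eef_pos: [0.5873, 0.1083, 0.1523]
tool_rot: [2.051, 2.378, -0.002]
force: [0.1, -0.3, -1.2]
grip_width: 0.0271
grip_force: 0.0
```

```bash
python3 - <<'E'
from h import *
h=np.radians(98.5); m=np.array([np.cos(h),np.sin(h),0]); l=np.array([m[1],-m[0],0])
for lean in (-25,-15,0,15,25,35):
  a=np.radians(lean); print(lean,end=' ')
  go(np.array([.5472,.195,.034])+m*(.130*np.sin(a)-.018)+[0,0,.130*np.cos(a)+.004]+l*.027, target(h,0,1))
print(arm.get_obs()['grip_width'])
E
```

```text
-25 shift cm [-0.26  1.86  0.35] turn [0.002 0.    0.001]
-15 shift cm [-0.58  3.96  1.12] turn [0.002 0.    0.001]
0 shift cm [-1.07  7.29  1.57] turn [0.002 0.    0.001]
15 shift cm [-1.57 10.62  1.12] turn [0.002 0.    0.001]
25 shift cm [-1.89 12.72  0.35] turn [0.002 0.    0.001]
35 shift cm [-2.18 14.67 -0.78] turn [0.002 0.    0.001]
0.027093488914956033
```

Emit:
{"fn": "carry_out", "kwargs": {
  "plan": [
    [[0, 0, 0], [0, 0, 0], -1],
    [[0, 0, 0], [0, 0, 0], -1],
    [[-0.1, 1, 0.2], [0, 0, 0], -1],
    [[-0.3, 1.9, 0.4], [0, 0, 0], -1],
    [[-0.4, 2.8, 0.8], [0, 0, 0], -1],
    [[-0.6, 4, 1.1], [0, 0, 0], -1],
    [[-0.8, 5.1, 1.4], [0, 0, 0], -1],
    [[-0.9, 6.2, 1.5], [0, 0, 0], -1],
    [[-1.1, 7.3, 1.6], [0, 0, 0], -1],
    [[-1.3, 8.5, 1.5], [0, 0, 0], -1]
  ]
}}

```text
time_s: 15.22
eef_pos: [0.5766, 0.1933, 0.1707]
tool_rot: [2.047, 2.374, 0.004]
force: [1.9, -6.3, 4.4]
grip_width: 0.0001
grip_force: 3.3
```

```bash
python3 - <<'E'
from h import *
a=optics.read_camera('side'); b=optics.read_camera('top')
for p in(a,b):
  for q in ['collar','lever_bar','blue_pot','peg_tip']: print(q,[(np.round(d['location'],3).tolist(),round(d['confidence'],2)) for d in optics.place_of(p,q)[:4]])
cv2.imwrite('pics/b4.png',np.hstack([cv2.resize(a['color'][110:210,180:280,::-1],(400,400),interpolation=2),cv2.resize(b['color'][150:250,110:210,::-1],(400,400),interpolation=2)]))
E
```

```text
collar [([0.551, 0.182, 0.043], 0.75)]
lever_bar [([0.543, 0.205, 0.164], 0.62)]
blue_pot [([0.561, 0.112, 0.032], 0.93), ([0.29, -0.208, -0.002], 0.9), ([0.364, -0.063, 0.002], 0.72)]
peg_tip []
collar [([0.554, 0.179, 0.044], 0.56)]
lever_bar [([0.55, 0.206, 0.161], 0.54), ([0.547, 0.194, -0.003], 0.52), ([0.81, 0.029, 0.001], 0.32)]
blue_pot [([0.293, -0.204, -0.001], 0.92), ([0.362, -0.06, -0.003], 0.92), ([0.559, 0.108, 0.037], 0.71)]
peg_tip []
```

View pics/b4.png

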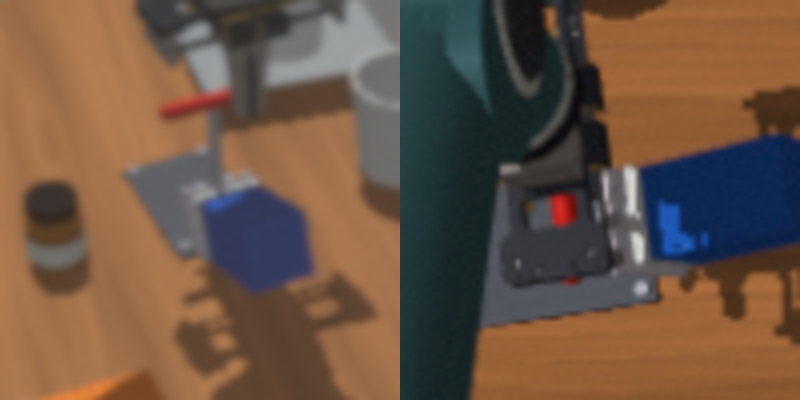

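The peg is rising, with the pot at left px (260,240) on it and seated, and the bar at about +5° lean. I'll carry on along the arc.

Emit:
{"fn": "carry_out", "kwargs": {
  "plan": [
    [[-0.2, 1, -0.1], [0, 0, 0], -1],
    [[-0.3, 2, -0.3], [0, 0, 0], -1],
    [[-0.5, 3, -0.6], [0, 0, 0], -1],
    [[-0.6, 4, -1], [0, 0, 0], -1],
    [[-0.7, 5, -1.5], [0, 0, 0], -1],
    [[-0.9, 6, -2], [0, 0, 0], -1],
    [[-1, 7, -2.6], [0, 0, 0], -1],
    [[-1.1, 7.5, -3], [0, 0, 0], -1],
    [[-1.1, 7.5, -3], [0, 0, 0], -1],
    [[-1.1, 7.5, -3], [0, 0, 0], -1]
  ]
}}

```text
time_s: 16.55
eef_pos: [0.5638, 0.2699, 0.1379]
tool_rot: [2.048, 2.378, 0.001]
force: [1.8, -2.1, -0.9]
grip_width: 0.0004
grip_force: 1.0
```

```bash
python3 - <<'E'
from h import *
a=optics.read_camera('side'); b=optics.read_camera('top')
for p in(a,b):
  for q in ['collar','lever_bar','blue_pot_mouth']: print(q,[(np.round(d['location'],3).tolist(),round(d['confidence'],2)) for d in optics.place_of(p,q)[:3]])
h=np.radians(98.5); m=np.array([np.cos(h),np.sin(h),0]); l=np.array([m[1],-m[0],0])
for s,z in ((.085,.19),(.095,.15),(.100,.113)):
  go(np.array([.5472,.195,z])+m*s+l*.02, target(h,0,1))
E
```

```text
collar [([0.548, 0.19, 0.053], 0.56), ([0.534, 0.28, 0.131], 0.32)]
lever_bar [([0.536, 0.282, 0.127], 0.46)]
blue_pot_mouth [([0.551, 0.19, 0.057], 0.9), ([0.323, -0.225, 0.02], 0.7), ([0.306, -0.071, 0.029], 0.61)]
collar [([0.55, 0.186, 0.053], 0.62), ([0.559, 0.128, 0.088], 0.52)]
lever_bar [([0.537, 0.28, 0.129], 0.83), ([0.74, -0.253, -0.001], 0.36)]
blue_pot_mouth [([0.324, -0.228, 0.022], 0.73), ([0.309, -0.068, 0.027], 0.64), ([0.547, 0.19, 0.06], 0.56)]
shift cm [-0.91  1.21  5.15] turn [ 0.001  0.002 -0.001]
shift cm [-1.06  2.2   1.15] turn [ 0.001  0.002 -0.001]
shift cm [-1.14  2.7  -2.55] turn [ 0.001  0.002 -0.001]
```

Emit:
{"fn": "carry_out", "kwargs": {
  "plan": [
    [[0, -0.5, 1.5], [0, 0, 0], -1],
    [[0, -0.5, 4], [0, 0, 0], -1],
    [[-0.6, 1.2, 5], [0, 0, 0], -1],
    [[-1, 3, 4.5], [0, 0, 0], -1],
    [[-1, 3, 3], [0, 0, 0], -1],
    [[-1, 3.2, 2], [0, 0, 0], -1],
    [[-1.1, 3.5, 1], [0, 0, 0], -1],
    [[-1.2, 3.8, 0], [0, 0, 0], -1],
    [[-1.2, 4.1, -1], [0, 0, 0], -1],
    [[-1.2, 4.2, -1.8], [0, 0, 0], -1]
  ]
}}

```text
time_s: 17.78
eef_pos: [0.5516, 0.3122, 0.1194]
tool_rot: [2.048, 2.379, 0.001]
force: [0.5, -0.8, 0.3]
grip_width: 0.0005
grip_force: 0.0
```

```bash
python3 - <<'E'
from h import *
a=optics.read_camera('side'); b=optics.read_camera('top')
for p in(a,b):
  for q in ['collar','lever_bar','blue_pot_mouth']: print(q,[(np.round(d['location'],3).tolist(),round(d['confidence'],2)) for d in optics.place_of(p,q)[:3]])
o=arm.get_obs();print(o['eef_pos'],o['force'])
E
```

```text
collar [([0.551, 0.192, 0.056], 0.51)]
lever_bar [([0.53, 0.281, 0.128], 0.53)]
blue_pot_mouth [([0.322, -0.222, 0.02], 0.7), ([0.548, 0.188, 0.055], 0.61), ([0.307, -0.073, 0.032], 0.56)]
collar [([0.549, 0.189, 0.052], 0.71)]
lever_bar [([0.536, 0.281, 0.13], 0.96), ([0.55, 0.185, 0.053], 0.16)]
blue_pot_mouth [([0.324, -0.23, 0.021], 0.78), ([0.308, -0.066, 0.027], 0.78), ([0.546, 0.187, 0.06], 0.71)]
[0.55236685 0.31191239 0.1212068 ] [-0.31427459  0.12721292 -0.2661469 ]
```

The finger came down in front of the bar, which is still at y 0.281. I'll rise, step back over it and press down.

Emit:
{"fn": "carry_out", "kwargs": {
  "plan": [
    [[0, 0, 3], [0, 0, 0], -1],
    [[0, 0, 5.5], [0, 0, 0], -1],
    [[0.2, -1.5, 5.5], [0, 0, 0], -1],
    [[0.4, -2.5, 5], [0, 0, 0], -1],
    [[0.4, -2.5, 4], [0, 0, 0], -1],
    [[0.4, -2.4, 3.2], [0, 0, 0], -1],
    [[0.3, -2, 2.4], [0, 0, 0], -1],
    [[0.2, -1.5, 1.6], [0, 0, 0], -1],
    [[0.1, -1, 0.8], [0, 0, 0], -1],
    [[0.1, -0.6, 0.2], [0, 0, 0], -1]
  ]
}}

```text
time_s: 19.02
eef_pos: [0.5523, 0.3117, 0.1223]
tool_rot: [-2.045, -2.384, -0.011]
force: [-1.1, 4.5, 7.9]
grip_width: 0.0003
grip_force: 3.5
```

Emit:
{"fn": "carry_out", "kwargs": {
  "plan": [
    [[0, 0.3, -0.3], [0, 0, 0], -1],
    [[0, 0.5, -0.8], [0, 0, 0], -1],
    [[0, 0.5, -1.2], [0, 0, 0], -1],
    [[0, 0.5, -1.4], [0, 0, 0], -1],
    [[0, 0.5, -1.4], [0, 0, 0], -1],
    [[0, 0.5, -1.4], [0, 0, 0], -1],
    [[0, 0.5, -1.4], [0, 0, 0], -1],
    [[0, 0.5, -1.4], [0, 0, 0], -1],
    [[0, 0.5, -1.4], [0, 0, 0], -1],
    [[0, 0.5, -1.4], [0, 0, 0], -1]
  ]
}}

```text
time_s: 19.85
eef_pos: [0.5522, 0.315, 0.1134]
tool_rot: [-2.045, -2.381, -0.009]
force: [-14.0, -1.0, 42.3]
grip_width: 0.0006
grip_force: 21.0
```

```bash
python3 - <<'E'
from h import *
a=optics.read_camera('side'); b=optics.read_camera('top')
for p in(a,b):
  for q in ['collar','lever_bar','blue_pot_mouth']: print(q,[(np.round(d['location'],3).tolist(),round(d['confidence'],2)) for d in optics.place_of(p,q)[:3]])
o=arm.get_obs();print(o['eef_pos'],o['force'])
E
```

```text
collar [([0.549, 0.197, 0.058], 0.41), ([0.275, -0.375, -0.0], 0.18)]
lever_bar [([0.527, 0.314, 0.09], 0.42)]
blue_pot_mouth [([0.305, -0.07, 0.031], 0.83), ([0.551, 0.198, 0.054], 0.66), ([0.322, -0.224, 0.021], 0.64)]
collar [([0.548, 0.199, 0.051], 0.65)]
lever_bar [([0.532, 0.308, 0.086], 0.56), ([0.546, 0.196, -0.004], 0.4)]
blue_pot_mouth [([0.321, -0.23, 0.022], 0.93), ([0.546, 0.194, 0.055], 0.76), ([0.309, -0.066, 0.028], 0.71)]
[0.5521421  0.31503913 0.11334172] [-13.85510432   0.14965913  42.21722203]
```

The lever is at its stop, with the bar at z≈0.088 and 42 N on the tool. Next I retreat straight up and check.

Emit:
{"fn": "carry_out", "kwargs": {
  "plan": [
    [[0, 0, 1], [0, 0, 0], -1],
    [[0, 0, 3], [0, 0, 0], -1],
    [[0, 1, 6], [0, 0, 0], -1],
    [[0, 3, 9], [0, 0, 0], -1],
    [[-2, 6, 12], [0, 0, 0], -1],
    [[-5, 9, 14], [0, 0, 0], -1],
    [[-8, 12, 15], [0, 0, 0], -1],
    [[-11, 14, 15], [0, 0, 0], -1],
    [[-14, 15, 15], [0, 0, 0], -1],
    [[-14, 15, 15], [0, 0, 0], -1]
  ]
}}

```text
time_s: 21.08
eef_pos: [0.4033, 0.4668, 0.2558]
tool_rot: [-2.032, -2.392, 0.005]
force: [-1.0, 0.8, -0.2]
grip_width: 0.0001
grip_force: 0.0
```

```bash
python3 - <<'E'
from h import *
a=optics.read_camera('side'); b=optics.read_camera('top')
cv2.imwrite('pics/b5.png',np.hstack([cv2.resize(a['color'][90:210,180:300,::-1],(400,400),interpolation=2),cv2.resize(b['color'][150:250,110:210,::-1],(400,400),interpolation=2)]))
for p in(a,b):
  for q in ['collar','lever_bar','blue_pot_mouth']: print(q,[(np.round(d['location'],3).tolist(),round(d['confidence'],2)) for d in optics.place_of(p,q)[:3]])
  for d in optics.trace(p,'blue_pot')[:4]:
    P=cloud(p,d['mask']); P=P[P[:,2]>np.percentile(P[:,2],90)-.006]; r=cv2.minAreaRect((P[:,:2]*1000).astype(np.float32)); A=np.c_[P[:,:2],np.ones(len(P))]; print(np.round(r[0],1),np.round(r[1],1),round(r[2],1),np.percentile(P[:,2],[5,50,95]).round(3),'slope',np.linalg.lstsq(A,P[:,2],rcond=None)[0][:2].round(3))
for q in ['yellow_pot','book','tub','weight','jar','brush']: print(q,[np.round(d['location'],3).tolist() for d in optics.place_of(b,q)[:1]])
E
```

```text
collar [([0.547, 0.198, 0.055], 0.64), ([0.549, 0.198, 0.159], 0.53)]
lever_bar [([0.528, 0.309, 0.089], 0.45), ([0.547, 0.196, -0.001], 0.36)]
blue_pot_mouth [([0.549, 0.198, 0.054], 0.6), ([0.308, -0.071, 0.032], 0.6)]
[547.1 192.1] [63.3 68.3] 9.3 [0.172 0.175 0.178] slope [0.007 0.025]
[ 291.5 -266.6] [ 87.7 202.3] 4.1 [0.042 0.045 0.199] slope [-0.216 -0.96 ]
[364.2 -66. ] [120.3  67.5] 6.4 [0.062 0.065 0.068] slope [-0.002 -0.   ]
collar []
lever_bar [([0.531, 0.31, 0.09], 0.69)]
blue_pot_mouth [([0.311, -0.068, 0.027], 0.94), ([0.544, 0.195, 0.057], 0.68), ([0.324, -0.232, 0.02], 0.56)]
[547.5 194.8] [62.9 64.2] 8.2 [0.172 0.175 0.179] slope [-0.002  0.008]
[ 291.7 -205.4] [42.9 82.8] 53.6 [0.041 0.044 0.048] slope [0.014 0.01 ]
[367.  -61.3] [121.5  64.3] 6.6 [0.062 0.065 0.069] slope [ 0.001 -0.   ]
yellow_pot [[0.611, -0.223, 0.0]]
book [[0.811, 0.03, 0.002]]
tub [[0.766, 0.268, 0.006]]
weight [[0.512, -0.411, -0.001]]
jar [[0.386, 0.224, -0.001]]
brush [[0.737, -0.253, -0.002]]
```

View pics/b5.png

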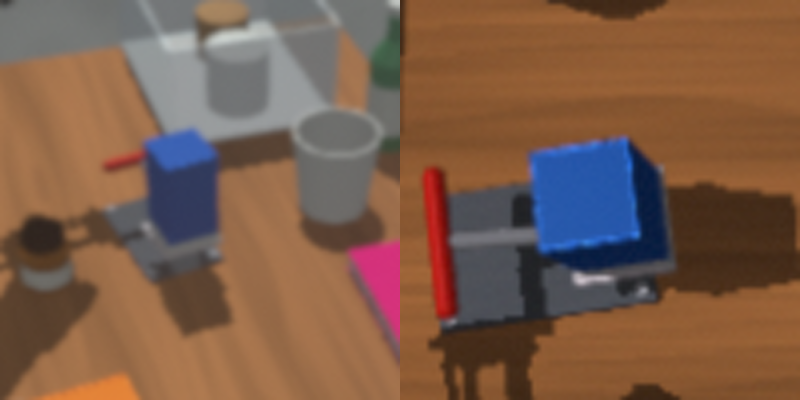

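The pot stands upside down and upright, at left px (183,190). Its top is level at z 0.175 (0.174 expected), and the bystanders measured have not moved.

```bash
python3 -c "
from cell import order; print(order.close_job())"
```

```text
the job is handed in; nothing more can be done
None
```

The blue pot hangs upside down on the upright peg with its rim on the collar. Every bystander I re-measured is where it began (the brush jar was not re-measured). The job is handed in; no verdict came back.

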